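# Fetch the round sample flask and hold it down in the reader's sprung ring

### The job

Pull the red-fronted drawer out to its stop, lift the round amber flask out of it and set it upright in the blue sprung ring of the bench reader. Then press the flask down, against the spring, until the ring is at or close to the bottom of its travel, and finish while still holding it pressed down like that: the reader only works as long as you hold it, so do not let go. Leave the drawer out with the tin in it, and do not disturb the other things on the bench.

Things in the scene. Friction and masses are not known exactly. Their poses are not given: they have to be found in the camera images.
- drawer (a joint): How far the drawer is pulled out of the grey cabinet, in m: 0 closed, 0.14 at its stop. It slides level along the cabinet's own -x and stays where it is left; about 1 N of friction, light damping.
- cabinet: Fixed grey cabinet, 220 mm deep (own x), 250 mm wide (own y), 140 mm high, with one drawer. Origin: centre of its underside, on the bench. Its front looks along its own -x, the way the drawer comes out. The red drawer front lies in the face at own x = -110 mm, 15 mm thick, its top edge 134 mm above the bench.
- drawer_handle (a point): Middle of the drawer's steel bar handle, which moves with the drawer. The bar is 11 mm thick and 120 mm long along the cabinet's own y, 35 mm out from the drawer front (29 mm of free gap behind it), 115 mm above the bench and 25 mm below the cabinet's top. It can be hooked or pinched from above. Axes as the cabinet's.
- drawer_floor (a point): Point on the drawer's inner floor (20 mm above the bench), midway between the two front compartments, which are about 85 mm (x) by 103 mm (y), centred 53 mm to either side along y; walls 30 mm above the floor. Moves with the drawer, axes as the cabinet's. Fully out, it is 78 mm in front of the cabinet's face; it is 47 mm behind the inside of the drawer front.
- flask: Round closed flask of amber glass with a black cap, 0.16 to 0.24 kg, upright in either front compartment of the drawer. Origin: centre of its flat underside (38 mm across); own z is up. Round belly 66 mm across, centred 27 mm above the origin; straight neck and cap 28 mm across from 57 mm up to the top at 100 mm. Take it by the neck from above.
- tin: Low round aluminium tin with a blue rim, 54 mm across, 42 mm high, standing in the other front compartment. Origin: centre of its underside. It stays there.
- cradle: Fixed bench reader: dark base plate 200 x 110 x 10 mm with the ring on a coil spring; a white unit with a screen, 65 mm high, fills own x = 80 to 140 mm, 100 mm wide. Origin: on the bench under the ring's axis; own x points from the ring to the white unit.
- ring_top (a point): Centre of the top of the blue sprung ring, 60 mm above the bench when up; moves with the ring. The ring is 76 mm across outside, 58 mm inside, 26 mm high. The flask's belly rests on its inner edge, the flask's origin then about 11 mm below this point.
- ring (a joint): How far the sprung ring is pushed down, in m: 0 up, 0.02 at its bottom stop. It slides vertically and springs back when let go; it takes about 3.5 N to start and about 9.5 N at the bottom (300 N/m), more than the flask's own weight.
- screwdriver: loose screwdriver with a red handle lying on the bench; leave alone
- tape: loose black ring-shaped tape roll, 96 mm across, 25 mm high; leave alone
- cleaner: white bottle with a red cap, 60 mm across, 170 mm tall, standing; leave alone
- speaker: dark round loudspeaker, 166 mm across, 61 mm high; leave alone
- carton: small cardboard box 100 x 80 x 60 mm; leave alone
- spanner: loose steel spanner lying on the bench; leave alone
Things that resemble listed ones, but are neither listed nor needed, are in the scene too. Leave any yellow look-alike of the cradle alone.

How it is judged:
On the way, in this order (a step that is already met when the one before it is completed fails the run):
1. the drawer is pulled out to its stop (within 10 mm) (value of joint drawer above 0.13 m), for 0.1 s.
2. the flask is lifted clear of the drawer (height (world z) of flask above 0.06 m), for 0.1 s.
At the end, for the whole second after the job is handed in: Robot holding the flask down: ring 14+ of 20 mm down under it; flask on its axis within 8 mm, origin 6 to 18 mm below its top, tilt under 10 deg, pressed on it over 3 N, touched by the robot over 2 N, still; drawer 110+ mm out, tin upright in it; no bystander moved over 40 mm (value of joint ring above 0.014 m and horizontal distance between flask and ring_top below 0.008 m and angle between flask's own z axis and vertical below 0.17 rad and z of flask in the frame of ring_top between -0.018 and -0.006 m and contact force between flask and cradle above 3 N and contact force between any of the fingers, the arm and flask above 2 N and linear speed of flask below 0.02 m/s and value of joint drawer above 0.11 m and horizontal distance between tin and drawer_floor below 0.1 m and height (world z) of tin below 0.035 m and angle between tin's own z axis and vertical below 0.3 rad); the arm keeps its last pose, push and grip.
It fails at once if a bystander on the bench is moved by more than 40 mm (distance of any of screwdriver, tape, cleaner, speaker, carton, spanner from where it was at the start of the episode above 0.04 m).
It also fails if it takes over 58 s, if anything falls off the work surface, if the arm or the gripper's body presses on something with over 40 N, if the wrist force passes 120 N, or if a joint passes its speed limit or range.

### The arm

A 7-joint arm with a two-finger parallel gripper is mounted at the origin on the work surface. World frame = base frame: x ahead of the robot, y to its left, z up, the work surface at z = 0. Lengths are in m, angles in rad, forces in N, time in s.
With the tool pointing down it reaches from about 0.425 to 0.875 m from the base axis. Payload 8.4 kg.
Tool frame: the origin (TCP) lies at the very end of the fingers, on their centre line; the grasp point (between the pads) lies 19 mm behind it (arm.grip_point_offset is the distance from the TCP to the grasp point, in m); z points along the fingers, y is the direction in which the jaws open and shut (so a half turn about z gives the same grasp; the last joint's range is limited). The gripper opens to 87 mm and grips with 3 to 60 N. Pads are 19 mm wide; open, the fingers measure 117 mm over their backs; the gripper's body (75 mm by 190 mm) begins 51 mm behind the grasp point.
Start: joints at [1.216, 0.333, 0.04, 1.465, -0.013, 1.343, -0.059], TCP at [0.164, -0.629, 0.223] pointing down, gripper open.
Joint ranges: [-2.58, 2.58], [-0.38, 2.09], [-1.3, 1.39], [0.25, 2.4], [-1.5, 4.64], [0.08, 2.09], [-2.65, 2.65]. Speed limits (rad/s): [2.22, 2.22, 2.79, 2.79, 3.14, 3.14, 3.14].

### API

Orientations are given as a unit quaternion [w, x, y, z].
In Python, from workcell import arm gives the robot as it stands.
- The arm moves only by the tool step_arm, never from a script. Its argument "steps" is a list of rows, each a list of 2 entries, a list of its own where there are three numbers: the shift along the tool's x, y, z in m, then the turn, a rotation vector about the tool's x, y, z in rad. A call has 1 to 10 rows; each row is the pose to reach, as a shift and turn from the pose commanded when the call began, along the tool's axes at that moment; what a row does not reach only later rows make up. A row lasts 1/12 s, in which the tool goes at most 41.7 mm and 7.16 degrees, less where a joint would pass 70% of its speed; a pose out of reach is approached as far as the arm can. A call with a gripper value outside its range is refused whole. "claw" is the finger opening in m, from 0 to 0.087, set as the call begins (left out, the last holds). The fingers move at their own pace and stop on an object; the grip force is fixed at half the most. Time passes only in rows, so rows that repeat a pose let the fingers close. It gives the time, the measured TCP pose, the force and the opening at its end, in the units of the state.
- arm.observe(): the state, without advancing time (a new reading comes with each control period).
- arm.read_camera(name): name is "side" or "top"; returns a dict with "color" (384x512x3 uint8, red, green, blue), "intrinsics" (3x3 intrinsics, pixels), "dist_coeffs" ([k1, k2, p1, p2, k3] as OpenCV has them; the pictures are not rectified), "cam_to_world" (4x4, takes a point from camera to world coordinates). Camera axes: x right, y down, z forward; pixel columns grow to the right and rows downward; lengths in m; the calibration is good to about 2 mm. A picture is of the moment at which its call begins. There is no depth.
- arm.hand_in(): hands the job in, once; it reports no verdict.
Trained networks look in the newest picture that a camera, given by its name, has taken for a name from the list of things; names that differ only in an ending like _2 or _b are one class to them, and where a whole thing is asked for, a point or a joint stands for the part that bears it (a point fixed in the world has none). Each returns a list of dicts, best first, with "score" (0 to 1); they miss things now and then, are a little off and sometimes report something else, mostly with a low value. They report only what shows in the picture. A call takes as long as a camera call. They do not tell look-alikes from the thing itself.
- arm.trace(query, camera): "region" (384x512 bool, what is visible of it) and "rect" ([centre column, centre row, width, height] in pixels, round what is visible of it).
The state is a dict: "time_s": time; "qpos": joint angles; "joint_vel": joint speeds; "joint_torque": joint torques, N m; "position": TCP position; "tcp_rot": TCP orientation; "contact_force": force on the tool from outside, world axes, zero at the start; "wrist_torque": the same for the moment, N m; "finger_gap": finger opening in m.
Only numpy, scipy, OpenCV 4.12 (cv2) and the standard library are available. Lean on these libraries where they do the work, as an engineer would, in place of code of your own. Each camera call takes 0.05 s, during which the arm holds its last target.

## Working session

There is one attempt and no reset: what is moved stays moved. The work goes in short steps, Python scripts to look and compute and a tool call to move; the robot and the scene stay as the last step left them, time stands still between calls to the robot, and variables do not carry over. Pictures are saved under pics/ and viewed, and the job is handed in when it is done.

Besides the shell and the picture viewer there is one more tool, called after "Request:" as name([rows], argument=value, ...), one row to a line, values as JSON. step_arm: Moves the arm, as the interface text tells. Its arguments: {"type":"object","properties":{"steps":{"type":"array"},"claw":{"type":"number"}},"required":["steps"]}

```bash
mkdir -p pics; ls; python3 - <<'E'
from workcell import arm
import cv2,pickle
s=arm.observe(); print(s)
for n in("top","side"):
    c=arm.read_camera(n); cv2.imwrite(f"pics/{n}0.png",cv2.resize(c["color"][:,:,::-1],None,fx=1.5,fy=1.5)); pickle.dump(c,open(f"{n}0.pkl","wb"))
    print(n,c["intrinsics"],c["dist_coeffs"],c["cam_to_world"])
    for q in("drawer","cabinet","drawer_handle","flask","tin","cradle","ring_top","tape","cleaner","speaker","carton","spanner","screwdriver"):
        print(q,[(round(d["score"],2),[round(float(v)) for v in d["rect"]]) for d in arm.trace(q,n)][:4])
E
```

```text
pics
{'time_s': 0.0, 'qpos': array([ 1.21580297,  0.33392423,  0.03985369,  1.46631041, -0.01337522,
        1.34329764, -0.05848598]), 'joint_vel': array([-0.00059156, -0.00039379, -0.00185624, -0.00118519,  0.00094184,
       -0.00143602, -0.00041599]), 'joint_torque': array([ 6.88455420e-04, -6.56376314e+01,  1.33583050e+00, -4.03809106e+01,
       -5.96008636e-02,  4.48281714e-02,  1.94837380e-04]), 'position': array([ 0.16430804, -0.62838473,  0.22163124]), 'tcp_rot': array([-8.19311968e-04,  9.91830683e-01,  1.27558596e-01, -1.71594458e-04]), 'contact_force': array([-0.32761105, -1.13993881,  0.42732332]), 'wrist_torque': array([ 0.04637575,  0.01834491, -0.04240931]), 'finger_gap': 0.0870125289192685}
top [[363.88662418   0.         258.93373329]
 [  0.         363.88662418 188.60796389]
 [  0.           0.           1.        ]] [-0.03402501  0.          0.          0.          0.        ] [[-0.02354825 -0.99240707  0.1207215   0.39908118]
 [-0.99967454  0.02456012  0.00690056  0.01059074]
 [-0.0098131  -0.12051971 -0.99266243  1.25694132]
 [ 0.          0.          0.       
[... 985 characters left out ...]
7078078]
 [ 0.71280355 -0.56602085  0.41416362 -0.58801914]
 [ 0.0175016  -0.57597331 -0.81728113  1.26376427]
 [ 0.          0.          0.          1.        ]]
drawer [(0.86, [304, 193, 34, 61]), (0.34, [213, 262, 50, 57])]
cabinet [(0.86, [330, 205, 84, 87])]
drawer_handle [(0.82, [305, 191, 34, 58])]
flask []
tin []
cradle [(0.56, [214, 188, 50, 46]), (0.55, [212, 261, 49, 55])]
ring_top [(0.76, [205, 244, 20, 24]), (0.54, [207, 176, 16, 18])]
tape [(0.61, [294, 134, 19, 22])]
cleaner [(0.63, [173, 294, 20, 28]), (0.47, [260, 141, 36, 5])]
speaker [(0.93, [343, 136, 32, 27])]
carton [(0.86, [129, 268, 37, 32])]
spanner [(0.63, [262, 140, 37, 7])]
screwdriver [(0.58, [148, 228, 21, 22])]
```

View pics/top0.png

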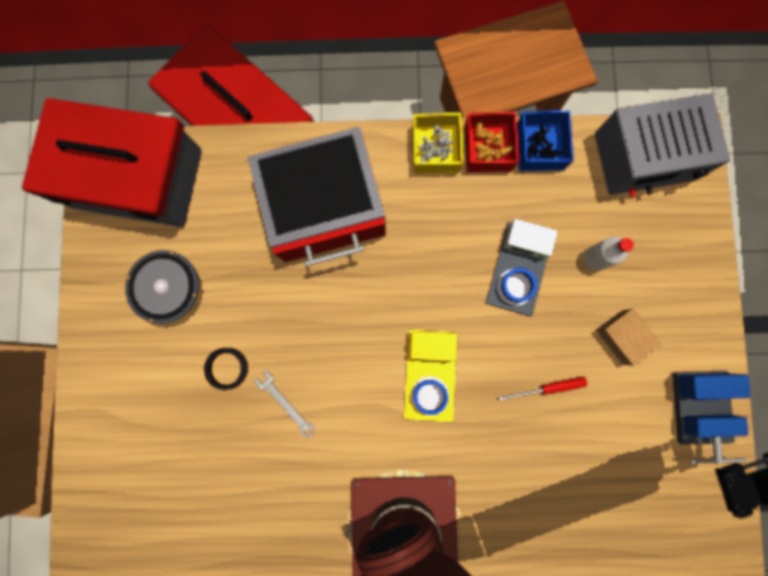

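View pics/side0.png

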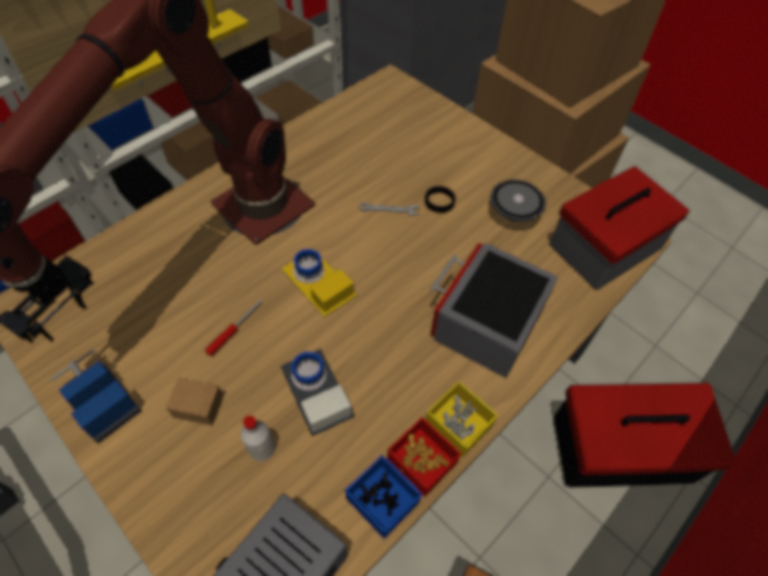

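```bash
python3 - <<'E'
import cv2,pickle,numpy as np
c=pickle.load(open("top0.pkl","rb"))["color"][:,:,::-1]
a=cv2.resize(c[140:290,260:380],None,fx=4,fy=4,interpolation=cv2.INTER_CUBIC)
c=pickle.load(open("side0.pkl","rb"))["color"][:,:,::-1]
b=cv2.resize(c[150:300,160:250],None,fx=4,fy=4,interpolation=cv2.INTER_CUBIC)
cv2.imwrite("pics/cr0.png",cv2.resize(np.hstack([a,b])[:,:800],None,fx=.95,fy=.95))
E
```

```text
(no output)
```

View pics/cr0.png

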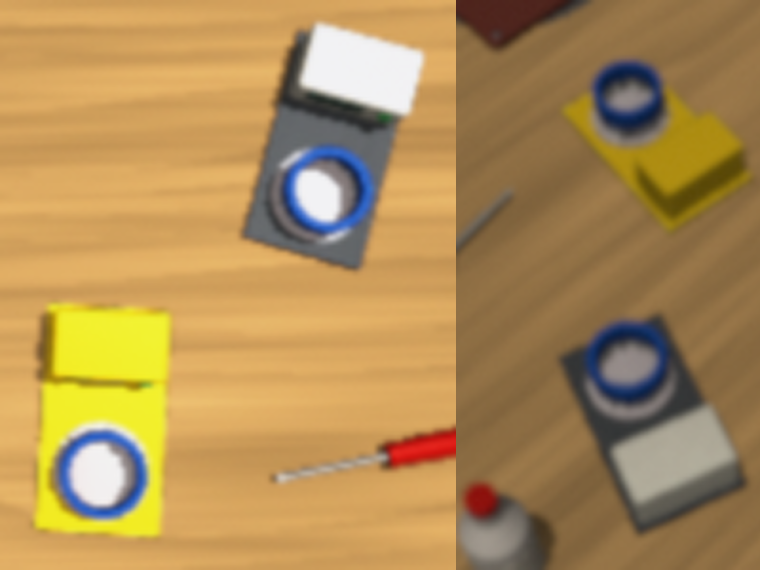

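The cradle candidates in the top picture are the yellow reader at (286,255) and the dark-plate reader with white unit and blue ring at (346,190). The crop confirms that the dark one fits the description and the yellow one is the look-alike. Next I measure the ring and the cabinet.

```bash
cat > h.py <<'E'
import cv2,pickle,numpy as np
from scipy.optimize import least_squares
def ray(c,px):
    p=cv2.undistortPoints(np.array(px,float).reshape(-1,1,2),c["intrinsics"],np.array(c["dist_coeffs"]))[:,0]
    T=c["cam_to_world"]; d=np.c_[p,np.ones(len(p))]@T[:3,:3].T
    return T[:3,3],d
def atz(c,px,z):
    o,d=ray(c,px); return o+d*((np.asarray(z)-o[2])/d[:,2])[:,None]
def proj(c,P):
    T=np.linalg.inv(c["cam_to_world"]); 
    return cv2.projectPoints(np.array(P,float).reshape(-1,1,3),cv2.Rodrigues(T[:3,:3])[0],T[:3,3],c["intrinsics"],np.array(c["dist_coeffs"]))[0][:,0]
def tri(cs,pxs):
    A=[];b=[]
    for c,p in zip(cs,pxs):
        o,d=ray(c,[p]); d=d[0]/np.linalg.norm(d[0]); M=np.eye(3)-np.outer(d,d); A.append(M);b.append(M@o)
    return np.linalg.lstsq(np.vstack(A),np.hstack(b),rcond=None)[0]
def crop(c,r0,r1,c0,c1,f,name):
    cv2.imwrite(name,cv2.resize(c["color"][r0:r1,c0:c1,::-1],None,fx=f,fy=f,interpolation=cv2.INTER_CUBIC))
E
python3 - <<'E'
from h import *
t=pickle.load(open("top0.pkl","rb"));s=pickle.load(open("side0.pkl","rb"))
def blue(c,x0,x1,y0,y1):
    h=cv2.cvtColor(c["color"],cv2.COLOR_RGB2HSV)[y0:y1,x0:x1]
    m=((h[...,0]>100)&(h[...,0]<130)&(h[...,1]>130)).astype(np.uint8)
    n,l,st,ce=cv2.connectedComponentsWithStats(m); i=1+np.argmax(st[1:,4])
    pts=np.argwhere(l==i)[:,::-1]
    hull=cv2.convexHull((pts+[x0,y0]).astype(np.float32)); return cv2.fitEllipse(hull),st[i]
et,a=blue(t,325,370,170,215); es,b=blue(s,190,230,225,265)
print(et,a,es,b)
print(atz(t,[et[0]],.06),atz(t,[et[0]],.047),tri([t,s],[et[0],es[0]]), atz(s,[es[0]],.05))
crop(t,75,195,155,265,6,"pics/cab_t.png"); crop(s,155,255,275,380,6,"pics/cab_s.png")
E
```

```text
((345.9481506347656, 189.35255432128906), (22.360132217407227, 23.13695526123047), 92.9306869506836) [ 10   8  23  23 175] ((204.75738525390625, 244.57862854003906), (19.40968132019043, 21.386747360229492), 67.97756958007812) [  4  11  22  19 149]
[[ 0.53503355 -0.2691005   0.06      ]] [[ 0.53651013 -0.27213823  0.047     ]] [ 0.53653431 -0.27076064  0.05067964] [[ 0.53671409 -0.27009772  0.05      ]]
```

View pics/cab_t.png

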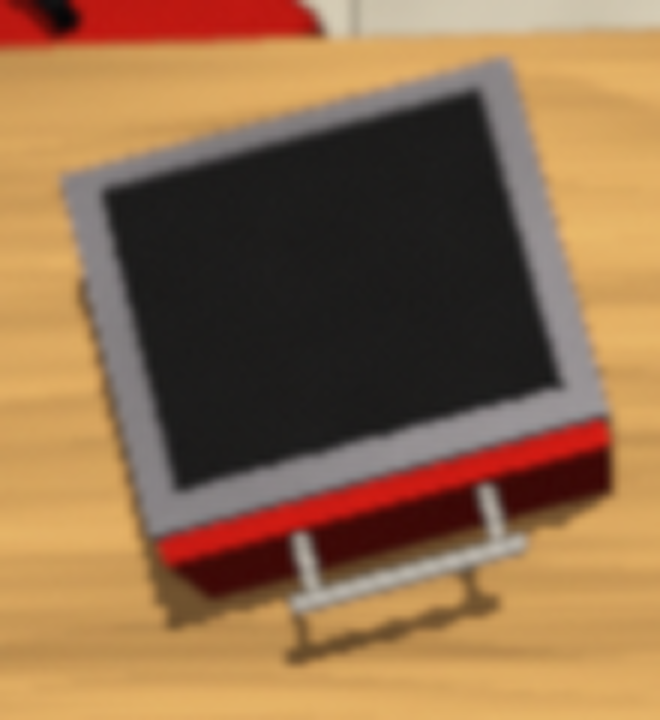

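View pics/cab_s.png

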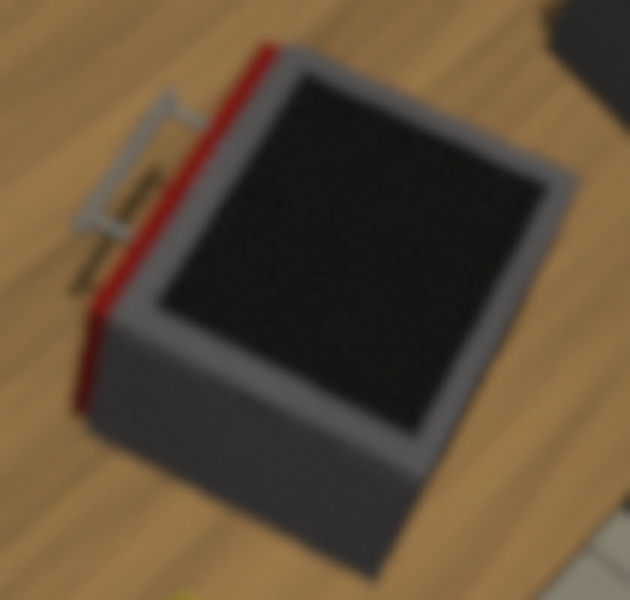

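```bash
python3 - <<'E'
from h import *
t=pickle.load(open("top0.pkl","rb"));s=pickle.load(open("side0.pkl","rb"))
cv=lambda l,x,y:(np.array(l)+.5)/6-.5+[x,y]
pt=cv([(65,175),(512,58),(608,418),(152,537),(290,605),(524,541)],155,75)
ps=cv([(580,180),(415,475),(110,315),(285,45),(168,94),(82,222)],275,155)
print(atz(t,pt,[.14]*4+[.115]*2).round(4)); print(atz(s,ps,[.14]*4+[.115]*2).round(4))
# own: back-left (+y): (.11,.125); back-right (.11,-.125)
L=np.array([(.11,.125,.14),(.11,-.125,.14),(-.11,-.125,.14),(-.11,.125,.14),(-.145,.06,.12),(-.145,-.06,.12)])
L[4:,0]=-.110-.035
def W(p,off=0):
    R=np.array([[np.cos(p[2]),-np.sin(p[2])],[np.sin(p[2]),np.cos(p[2])]])
    return np.c_[L[:,:2]@R.T+p[:2],L[:,2]]
w=lambda p:np.r_[(proj(t,W(p))-pt)[:4].ravel(),(proj(s,W(p))-ps)[:4].ravel()]
r=least_squares(w,[.63,.13,.2]);print(r.x,abs(r.fun).max(),r.fun.reshape(2,4,2).round(1))
p=r.x;print(W(p)); print((proj(t,W(p))-pt)[4:],(proj(s,W(p))-ps)[4:])
u=np.array([np.cos(p[2]),np.sin(p[2])]);
h=p[:2]-.145*u;print("handle mid",h,np.linalg.norm(h),"open",h-.14*u,np.linalg.norm(h-.14*u))
f=p[:2]-(.11+.078)*u;v=np.array([-u[1],u[0]]);print("floor open",f,f+.053*v,f-.053*v)
E
```

```text
[[0.8162 0.3115 0.14  ]
 [0.8743 0.0715 0.14  ]
 [0.6754 0.0245 0.14  ]
 [0.6183 0.2638 0.14  ]
 [0.5847 0.1958 0.115 ]
 [0.6159 0.071  0.115 ]]
[[0.8184 0.3102 0.14  ]
 [0.8727 0.0703 0.14  ]
 [0.6804 0.0252 0.14  ]
 [0.6218 0.2595 0.14  ]
 [0.5852 0.1914 0.115 ]
 [0.6142 0.0769 0.115 ]]
[0.74677052 0.16773611 0.23448736] 3.296124128422832 [[[-1.  -2.5]
  [-0.1 -2.5]
  [ 1.3  2. ]
  [ 0.   2.4]]

 [[ 2.1  0.3]
  [ 2.6  1.6]
  [-3.3 -1.2]
  [-1.5 -2.2]]]
[[0.82471716 0.31487319 0.14      ]
 [0.88280326 0.07171479 0.14      ]
 [0.66882388 0.02059903 0.14      ]
 [0.61073778 0.26375742 0.14      ]
 [0.59179799 0.19240418 0.12      ]
 [0.61967932 0.07568815 0.12      ]]
[[ 0.79689575 -2.49938106]
 [-1.5913425  -1.41971289]] [[1.62231788 0.04524395]
 [1.00279235 0.30598172]]
handle mid [0.60573865 0.13404617] 0.6203931726167741 open [0.46956995 0.10151795] 0.48041839322174057
floor open [0.56391541 0.12405536] [0.55160115 0.17560494] [0.57622966 0.07250578]
```

```bash
python3 - <<'E'
from h import *
t=pickle.load(open("top0.pkl","rb"));s=pickle.load(open("side0.pkl","rb"))
cv=lambda l,x,y:(np.array(l)+.5)/6-.5+[x,y]
pt=cv([(65,175),(512,58),(608,418),(152,537),(290,605),(524,541)],155,75)
ps=cv([(580,180),(415,475),(110,315),(285,45),(168,94),(82,222)],275,155)
L=np.array([(.11,.125,.14),(.11,-.125,.14),(-.095,-.125,.14),(-.095,.125,.14),(-.145,.06,.115),(-.145,-.06,.115)])
def W(p):
    R=np.array([[np.cos(p[2]),-np.sin(p[2])],[np.sin(p[2]),np.cos(p[2])]])
    return np.c_[L[:,:2]@R.T+p[:2],L[:,2]]
w=lambda p:np.r_[(proj(t,W(p))-pt)[:4].ravel(),(proj(s,W(p))-ps)[:4].ravel()]
r=least_squares(w,[.63,.13,.2]);print(r.x,r.fun.reshape(2,4,2).round(1))
p=r.x; print((proj(t,W(p))-pt)[4:],(proj(s,W(p))-ps)[4:])
u=np.array([np.cos(p[2]),np.sin(p[2])]);
h=p[:2]-.145*u;print("handle mid",h,np.linalg.norm(h),"open",h-.14*u,np.linalg.norm(h-.14*u))
f=p[:2]-(.11+.078)*u;v=np.array([-u[1],u[0]]);print("floor open",f,f+.053*v,f-.053*v)
from workcell import arm
from scipy.spatial.transform import Rotation as Ro
o=arm.observe();q=o["tcp_rot"];R=Ro.from_quat(q[[1,2,3,0]]);print(R.as_matrix().round(3))
E
```

```text
[0.73956012 0.16585346 0.23551009] [[[-0.5 -0.3]
  [ 0.5 -0.4]
  [ 0.8 -0.3]
  [-0.5  0.1]]

 [[ 0.2 -0.6]
  [ 0.6  0.6]
  [-1.4 -0.2]
  [ 0.2 -1.4]]]
[[ 1.69904279 -0.01504916]
 [-0.827337    1.05733993]] [[-0.29944692  0.05474945]
 [-0.91130576  0.23817788]]
handle mid [0.59856278 0.13201931] 0.6129490173506573 open [0.46242742 0.09935184] 0.47297981425557944
floor open [0.55674978 0.12198573] [0.54438281 0.17352269] [0.56911674 0.07044877]
[[ 0.967  0.253 -0.   ]
 [ 0.253 -0.967  0.   ]
 [ 0.    -0.    -1.   ]]
```

```bash
cat > g.py <<'E'
import sys,numpy as np
from scipy.spatial.transform import Rotation as Ro
from workcell import arm
def rel(targets,start=None):
    """targets: list of (x,y,z,yaw). start=(x,y,z,yaw) commanded or measured"""
    o=arm.observe()
    q=o["tcp_rot"];R=Ro.from_quat(q[[1,2,3,0]])
    x=R.as_matrix()[:,0]; y0=np.arctan2(x[1],x[0]); p0=o["position"]
    print("now",p0.round(4),"yaw",round(y0,4),"tiltz",R.as_matrix()[:,2].round(3),"F",o["contact_force"].round(2),"gap",round(o["finger_gap"],4),"t",round(o["time_s"],2))
    if start is not None: p0=np.array(start[:3]);y0=start[3]
    Rd=np.array([[np.cos(y0),np.sin(y0),0],[np.sin(y0),-np.cos(y0),0],[0,0,-1]])
    for t in targets:
        d=Rd.T@(np.array(t[:3])-p0); a=-(t[3]-y0); a=(a+np.pi)%(2*np.pi)-np.pi
        print(d.round(4),"rotz",round(a,4))
E
python3 - <<'E'
from g import *
P=lambda az,r,z:(r*np.cos(az),r*np.sin(az),z,az+1.569)
rel([P(-.8,.62,.25),P(-.3,.62,.25)]); print(arm.observe()["qpos"])
E
```

```text
now [ 0.1644 -0.6288  0.2225] yaw 0.2558 tiltz [-0.  0. -1.] F [ 0.19 -0.58 -0.17] gap 0.0868 t 1.4
[ 0.3054 -0.1104 -0.0275] rotz -0.5132
[ 0.5267 -0.3228 -0.0275] rotz -1.0132
[ 1.2157823   0.33321623  0.03991511  1.46539557 -0.01340871  1.34330549
 -0.05847415]
```

Request:
step_arm([
  [[0.08,-0.02,-0.028],[0,0,-0.12]],
  [[0.15,-0.05,-0.028],[0,0,-0.25]],
  [[0.23,-0.08,-0.028],[0,0,-0.38]],
  [[0.305,-0.11,-0.028],[0,0,-0.51]],
  [[0.305,-0.11,-0.028],[0,0,-0.51]],
  [[0.305,-0.11,-0.028],[0,0,-0.51]],
  [[0.305,-0.11,-0.028],[0,0,-0.51]],
  [[0.38,-0.18,-0.028],[0,0,-0.64]],
  [[0.45,-0.25,-0.028],[0,0,-0.76]],
  [[0.527,-0.323,-0.028],[0,0,-0.89]],
], claw=0.028)

```text
time_s: 2.23
position: [0.4757, -0.3619, 0.2501]
tcp_rot: [0.0, 0.84, 0.543, 0.0]
contact_force: [0.5, -1.5, 0.6]
finger_gap: 0.031
```

```bash
python3 - <<'E'
from g import *
rel([(.46,-.08,.25,1.5),(.5985,.132,.25,1.806),(.5985,.132,.15,1.806)]); print(arm.observe()["qpos"])
E
```

```text
now [ 0.4757 -0.3619  0.2501] yaw 1.147 tiltz [ 0. -0. -1.] F [ 0.49 -1.55  0.64] gap 0.031 t 2.23
[ 2.505e-01 -1.302e-01  1.000e-04] rotz -0.353
[ 5.007e-01 -9.120e-02  1.000e-04] rotz -0.659
[ 0.5007 -0.0912  0.1001] rotz -0.659
[ 0.82378991  0.23211486 -0.29588479  1.54455158  0.06846093  1.37486834
  0.09829045]
```

Request:
step_arm([
  [[0.25,-0.05,0],[0,0,-0.35]],
  [[0.25,-0.05,0],[0,0,-0.35]],
  [[0.25,-0.05,0],[0,0,-0.35]],
  [[0.25,-0.05,0],[0,0,-0.35]],
  [[0.5,-0.091,0],[0,0,-0.659]],
  [[0.5,-0.091,0],[0,0,-0.659]],
  [[0.5,-0.091,0],[0,0,-0.659]],
  [[0.5,-0.091,0],[0,0,-0.659]],
  [[0.5,-0.091,0],[0,0,-0.659]],
  [[0.5,-0.091,0],[0,0,-0.659]],
])

```text
time_s: 3.07
position: [0.5771, 0.0421, 0.2504]
tcp_rot: [0.0, 0.622, 0.783, 0.0]
contact_force: [0.9, 0.1, 1.1]
finger_gap: 0.0281
```

Request:
step_arm([
  [[0,0,0],[0,0,0]],
  [[0,0,0],[0,0,0]],
])

```text
time_s: 3.23
position: [0.5769, 0.0438, 0.2501]
tcp_rot: [-0.0, 0.62, 0.785, 0.0]
contact_force: [-0.3, -0.9, 0.2]
finger_gap: 0.028
```

```bash
python3 - <<'E'
from g import *
rel([(.5985,.132,.25,1.806)])
E
```

```text
now [0.5769 0.0438 0.2501] yaw 1.8054 tiltz [ 0.     0.001 -1.   ] F [-0.3  -0.89  0.18] gap 0.028 t 3.23
[0.0808 0.0415 0.0001] rotz -0.0006
```

Commanded equals measured once settled. I'll align over the bar, then lower to z 0.15 for a look.

Request:
step_arm([
  [[0.04,0.021,0],[0,0,0]],
  [[0.081,0.0415,0],[0,0,0]],
  [[0.081,0.0415,0.035],[0,0,0]],
  [[0.081,0.0415,0.07],[0,0,0]],
  [[0.081,0.0415,0.1],[0,0,0]],
  [[0.081,0.0415,0.1],[0,0,0]],
  [[0.081,0.0415,0.1],[0,0,0]],
])

```text
time_s: 3.82
position: [0.5983, 0.1268, 0.1492]
tcp_rot: [-0.001, 0.622, 0.783, -0.001]
contact_force: [1.0, 0.9, 0.1]
finger_gap: 0.0279
```

```bash
python3 - <<'E'
from g import *
from h import *
rel([(.5985,.132,.097,1.806)])
c=arm.read_camera("side");crop(c,150,260,250,380,5,"pics/s1.png")
print(proj(c,[arm.observe()["position"],(.5985,.132,.115)]))
E
```

```text
now [0.5983 0.1268 0.1492] yaw 1.7981 tiltz [-0.003 -0.001 -1.   ] F [0.95 0.87 0.14] gap 0.0279 t 3.82
[0.005  0.0014 0.0522] rotz -0.0079
[[295.4279114  175.89306954]
 [294.95968729 180.82590663]]
```

View pics/s1.png

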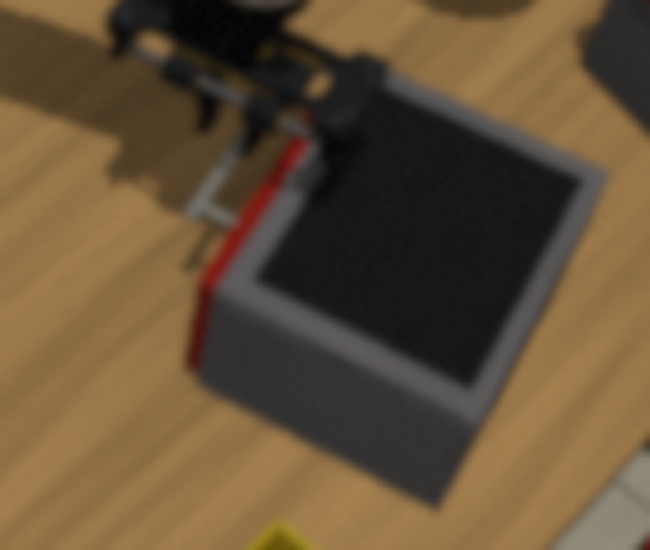

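The finger tips, at crop (207,125) and (250,145), straddle the line of the bar. I'll lower slowly.

Request:
step_arm([
  [[0.003,0.001,0.012],[0,0,-0.006]],
  [[0.003,0.001,0.024],[0,0,-0.006]],
  [[0.003,0.001,0.032],[0,0,-0.006]],
  [[0.003,0.001,0.038],[0,0,-0.006]],
])

```text
time_s: 4.2
position: [0.5991, 0.1314, 0.1113]
tcp_rot: [-0.0, 0.619, 0.785, -0.0]
contact_force: [-0.0, 0.3, -0.4]
finger_gap: 0.0281
```

Request:
step_arm([
  [[0,0,0.006],[0,0,0]],
  [[0,0,0.012],[0,0,0]],
  [[0,0,0.014],[0,0,0]],
  [[0,0,0.014],[0,0,0]],
])

```text
time_s: 4.53
position: [0.5989, 0.1316, 0.0974]
tcp_rot: [-0.0, 0.619, 0.785, -0.0]
contact_force: [0.3, 1.1, 0.5]
finger_gap: 0.0279
```

Request:
step_arm([
  [[0,0,0],[0,0,0]],
  [[0,0,0],[0,0,0]],
  [[0,0,0],[0,0,0]],
  [[0,0,0],[0,0,0]],
  [[0,0,0],[0,0,0]],
], claw=0)

```text
time_s: 4.95
position: [0.5986, 0.1316, 0.0983]
tcp_rot: [-0.0, 0.619, 0.785, -0.001]
contact_force: [-5.4, -1.0, 5.0]
finger_gap: 0.0099
```

```bash
python3 - <<'E'
from g import *
o=arm.observe()["position"];a=.2355
rel([(o[0]-d*np.cos(a),o[1]-d*np.sin(a),o[2],1.806) for d in(.03,.145)])
E
```

```text
now [0.5986 0.1316 0.0983] yaw 1.8058 tiltz [-0.001 -0.001 -1.   ] F [-5.39 -1.    4.99] gap 0.0099 t 4.95
[-0.   -0.03  0.  ] rotz -0.0002
[-1.00e-04 -1.45e-01  0.00e+00] rotz -0.0002
```

Gripped with a gap of about 10–11 mm, so the bar is held. Pulling along tool -y.

Request:
step_arm([
  [[0,-0.01,0],[0,0,0]],
  [[0,-0.022,0],[0,0,0]],
  [[0,-0.036,0],[0,0,0]],
  [[0,-0.05,0],[0,0,0]],
  [[0,-0.064,0],[0,0,0]],
  [[0,-0.078,0],[0,0,0]],
  [[0,-0.092,0],[0,0,0]],
  [[0,-0.106,0],[0,0,0]],
  [[0,-0.118,0],[0,0,0]],
  [[0,-0.128,0],[0,0,0]],
])

```text
time_s: 5.78
position: [0.4747, 0.1009, 0.0983]
tcp_rot: [0.001, 0.62, 0.785, 0.0]
contact_force: [2.8, -4.4, -0.3]
finger_gap: 0.0099
```

Request:
step_arm([
  [[0,-0.005,0],[0,0,0]],
  [[0,-0.01,0],[0,0,0]],
  [[0,-0.012,0],[0,0,0]],
  [[0,-0.012,0],[0,0,0]],
  [[0,-0.012,0],[0,0,0]],
])

```text
time_s: 6.2
position: [0.4634, 0.0981, 0.0983]
tcp_rot: [0.001, 0.62, 0.785, -0.0]
contact_force: [0.3, -5.1, 2.2]
finger_gap: 0.0095
```

```bash
python3 - <<'E'
from g import *
from h import *
rel([])
for n in("top","side"):
    c=arm.read_camera(n); pickle.dump(c,open(f"{n}1.pkl","wb")); cv2.imwrite(f"pics/{n}1.png",cv2.resize(c["color"][:,:,::-1],None,fx=1.5,fy=1.5))
E
```

```text
now [0.4634 0.0981 0.0983] yaw 1.805 tiltz [ 0.001 -0.001 -1.   ] F [ 0.29 -5.12  2.21] gap 0.0095 t 6.2
```

View pics/top1.png

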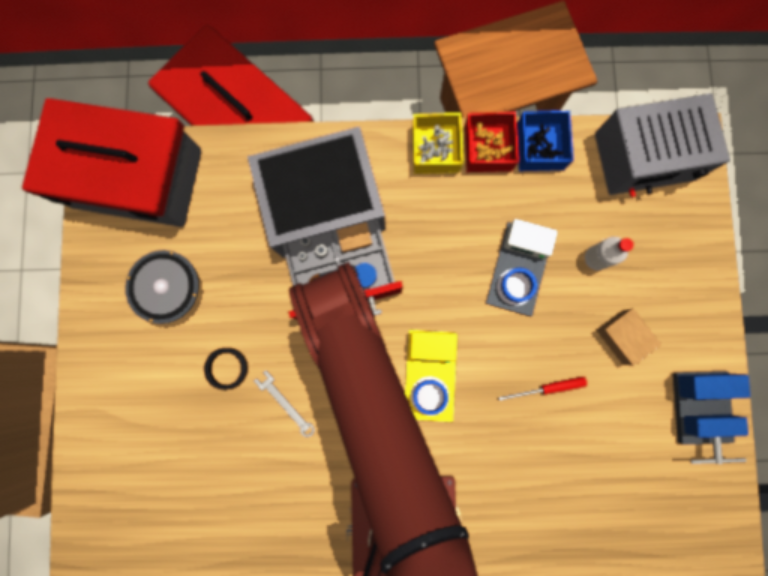

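View pics/side1.png

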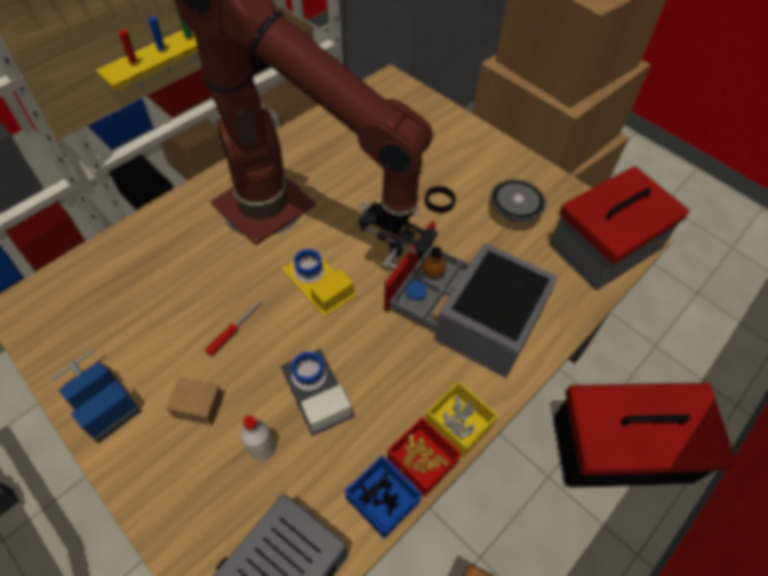

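The drawer is out about 139 mm, at its stop. The amber flask is in the left (+y) compartment (side 433,263 in the 1.5x picture) and the tin is in the right one. I'll release and rise.

Request:
step_arm([
  [[0,0,0],[0,0,0]],
  [[0,0,0],[0,0,0]],
  [[0,0,0],[0,0,0]],
  [[0,0,0],[0,0,0]],
], claw=0.028)

```text
time_s: 6.63
position: [0.463, 0.0998, 0.098]
tcp_rot: [-0.0, 0.619, 0.785, 0.0]
contact_force: [-0.2, 0.2, 0.1]
finger_gap: 0.0252
```

Request:
step_arm([
  [[0,0,-0.015],[0,0,0]],
  [[0,0,-0.035],[0,0,0]],
  [[0,0,-0.07],[0,0,0]],
  [[0,0,-0.11],[0,0,0]],
  [[-0.03,0,-0.15],[0,0,0]],
  [[-0.07,0,-0.15],[0,0,0]],
  [[-0.11,0,-0.15],[0,0,0]],
  [[-0.15,0,-0.15],[0,0,0]],
  [[-0.18,0,-0.15],[0,0,0]],
  [[-0.18,0,-0.15],[0,0,0]],
])

```text
time_s: 7.47
position: [0.5053, -0.0831, 0.2474]
tcp_rot: [0.0, 0.623, 0.782, -0.001]
contact_force: [0.1, 0.1, -1.0]
finger_gap: 0.0277
```

```bash
python3 - <<'E'
from g import *
from h import *
rel([])
for n,b in(("top",(130,220,170,280)),("side",(150,225,245,330))):
    c=arm.read_camera(n); pickle.dump(c,open(f"{n}2.pkl","wb")); crop(c,*b,6,f"pics/{n}2.png")
    print([(round(d["score"],2),[round(float(v)) for v in d["rect"]]) for d in arm.trace("flask",n)])
E
```

```text
now [ 0.5053 -0.0831  0.2474] yaw 1.7973 tiltz [-0.001 -0.001 -1.   ] F [ 0.07  0.09 -0.98] gap 0.0277 t 7.47
[(0.67, [213, 190, 23, 15])]
[(0.64, [290, 176, 21, 22])]
```

View pics/top2.png

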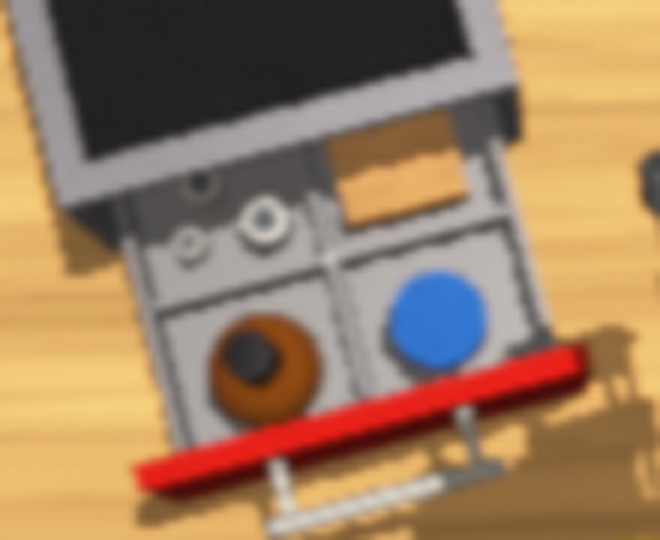

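View pics/side2.png

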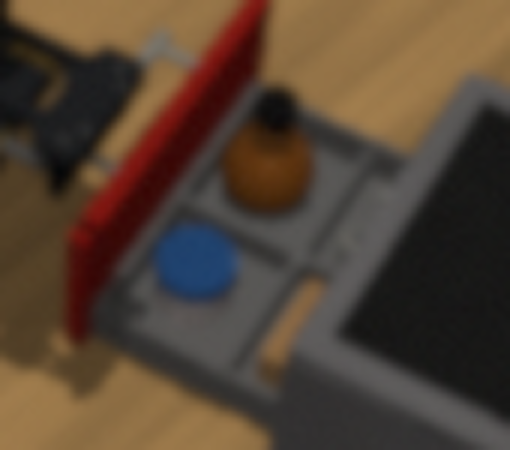

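```bash
python3 - <<'E'
from g import *
from h import *
t=pickle.load(open("top2.pkl","rb"));s=pickle.load(open("side2.pkl","rb"))
cv=lambda l,x,y:(np.array(l)+.5)/6-.5+[x,y]
bt,ct=cv([(265,368),(250,357)],170,130); bs,cs=cv([(267,168),(277,108)],245,150)
def amber(c,box):
    h=cv2.cvtColor(c["color"],cv2.COLOR_RGB2HSV); r0,r1,c0,c1=box;m=np.zeros(h.shape[:2],bool)
    H=h[r0:r1,c0:c1].astype(int); m[r0:r1,c0:c1]=(H[...,0]<18)&(H[...,1]>170)&(H[...,2]<190)&(H[...,2]>50)&(H[...,0]>6)
    p=np.argwhere(m)[:,::-1]; return cv2.minEnclosingCircle(p.astype(np.float32)),len(p)
print(bt,amber(t,(180,203,200,226)),bs,amber(s,(165,190,280,300)))
print("belly",atz(t,[bt],.047),atz(s,[bs],.047),tri([t,s],[bt,bs]))
print("cap",atz(t,[ct],.112),atz(s,[cs],.108),tri([t,s],[ct,cs]))
rel([])
E
```

```text
[213.75       190.91666667] (((213.6666717529297, 191.5), 8.661958694458008), 166) [289.08333333 177.58333333] (((289.08416748046875, 177.24256896972656), 6.962984085083008), 143)
belly [[0.54217951 0.17064414 0.047     ]] [[0.54323671 0.16954774 0.047     ]] [0.54238262 0.17087105 0.04495298]
cap [[0.54054782 0.16994964 0.112     ]] [[0.54139154 0.17248014 0.108     ]] [0.5414617  0.1709761  0.10919762]
now [ 0.505  -0.0744  0.248 ] yaw 1.8075 tiltz [-0.     0.001 -1.   ] F [-0.2   0.28  0.43] gap 0.0283 t 7.67
```

```bash
python3 - <<'E'
from g import *
from h import *
t=pickle.load(open("top0.pkl","rb"))
print("cleaner",atz(t,[(417,163)],.17),"unit",atz(t,[(355,159),(337,176)],[.065,.01]))
P=[(.50,.08,.25,.9),(.5417,.1705,.25,.2355),(.5417,.1705,.084,.2355)]
rel(P)
E
```

```text
cleaner [[ 0.5978291 -0.4644719  0.17     ]] unit [[ 0.63548853 -0.30354393  0.065     ]
 [ 0.58802772 -0.25219746  0.01      ]]
now [ 0.505  -0.0744  0.248 ] yaw 1.8075 tiltz [-0.     0.001 -1.   ] F [-0.2   0.28  0.43] gap 0.0283 t 7.67
[ 0.1512  0.0314 -0.002 ] rotz 0.9075
[ 0.2294  0.0931 -0.002 ] rotz 1.572
[0.2294 0.0931 0.164 ] rotz 1.572
```

Request:
step_arm([
  [[0.03,0.01,-0.002],[0,0,0.12]],
  [[0.05,0.02,-0.002],[0,0,0.24]],
  [[0.08,0.03,-0.002],[0,0,0.36]],
  [[0.1,0.04,-0.002],[0,0,0.48]],
  [[0.13,0.05,-0.002],[0,0,0.6]],
  [[0.15,0.06,-0.002],[0,0,0.72]],
  [[0.17,0.07,-0.002],[0,0,0.84]],
  [[0.19,0.08,-0.002],[0,0,0.96]],
  [[0.21,0.09,-0.002],[0,0,1.08]],
  [[0.229,0.093,-0.002],[0,0,1.2]],
], claw=0.07)

```text
time_s: 8.5
position: [0.5417, 0.1717, 0.2501]
tcp_rot: [-0.0, 0.955, 0.297, 0.0]
contact_force: [0.3, -0.8, -0.1]
finger_gap: 0.0698
```

Request:
step_arm([
  [[0,0,0],[0,0,0.12]],
  [[0,0,0],[0,0,0.24]],
  [[0,0,0],[0,0,0.37]],
  [[0,0,0],[0,0,0.37]],
  [[0,0,0],[0,0,0.37]],
])

```text
time_s: 8.92
position: [0.5414, 0.1699, 0.2502]
tcp_rot: [-0.0, 0.993, 0.12, 0.0]
contact_force: [0.5, -0.8, 0.3]
finger_gap: 0.07
```

```bash
python3 - <<'E'
from g import *
rel([(.5417,.1705,.25,.2355),(.5417,.1705,.14,.2355)]);print(arm.observe()["qpos"])
E
```

```text
now [0.5414 0.1699 0.2502] yaw 0.2415 tiltz [ 0.  0. -1.] F [ 0.46 -0.77  0.33] gap 0.07 t 8.92
[ 0.0004 -0.0005  0.0002] rotz 0.006
[ 0.0004 -0.0005  0.1102] rotz 0.006
[ 0.14111483  0.20234116 -0.60202904  1.60417953  0.11624685  1.37095569
 -1.80376697]
```

Request:
step_arm([
  [[0,0,0.03],[0,0,0]],
  [[0,0,0.07],[0,0,0]],
  [[0,0,0.1],[0,0,0]],
  [[0,0,0.12],[0,0,0]],
  [[0,0,0.13],[0,0,0]],
  [[0,0,0.14],[0,0,0]],
  [[0,0,0.15],[0,0,0]],
  [[0,0,0.16],[0,0,0]],
  [[0,0,0.166],[0,0,0]],
  [[0,0,0.166],[0,0,0]],
])

```text
time_s: 9.75
position: [0.5417, 0.1682, 0.0831]
tcp_rot: [0.0, 0.993, 0.118, -0.001]
contact_force: [-0.3, -0.9, 0.7]
finger_gap: 0.0702
```

```bash
python3 - <<'E'
from g import *
from h import *
rel([])
c=arm.read_camera("side");crop(c,130,230,240,340,6,"pics/s3.png")
E
```

```text
now [0.5417 0.1682 0.0831] yaw 0.2362 tiltz [-0.001 -0.    -1.   ] F [-0.28 -0.91  0.71] gap 0.0702 t 9.75
```

View pics/s3.png

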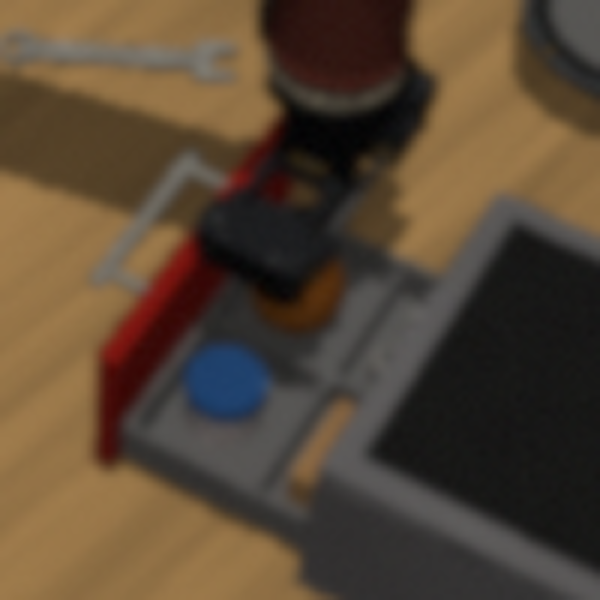

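The gripper is over the flask, whose belly shows at crop (300,295); it clears the drawer front and reads no force. Closing.

Request:
step_arm([
  [[0,0,0],[0,0,0]],
  [[0,0,0],[0,0,0]],
  [[0,0,0],[0,0,0]],
  [[0,0,0],[0,0,0]],
  [[0,0,0],[0,0,0]],
  [[0,0,0],[0,0,0]],
  [[0,0,0],[0,0,0]],
], claw=0)

```text
time_s: 10.38
position: [0.5422, 0.1685, 0.0841]
tcp_rot: [-0.0, 0.993, 0.118, 0.0]
contact_force: [0.1, 0.8, 0.6]
finger_gap: 0.0312
```

Request:
step_arm([
  [[0,0,-0.01],[0,0,0]],
  [[0,0,-0.025],[0,0,0]],
  [[0,0,-0.045],[0,0,0]],
  [[0,0,-0.07],[0,0,0]],
  [[0,0,-0.095],[0,0,0]],
  [[0,0,-0.12],[0,0,0]],
  [[0,0,-0.14],[0,0,0]],
  [[0,0,-0.15],[0,0,0]],
  [[0,0,-0.15],[0,0,0]],
])

```text
time_s: 11.13
position: [0.543, 0.1689, 0.2366]
tcp_rot: [-0.0, 0.993, 0.118, 0.002]
contact_force: [-0.3, 1.1, -2.3]
finger_gap: 0.0272
```

```bash
python3 - <<'E'
from g import *
from h import *
# approach path over z .233
rel([(.57,-.05,.235,.2355),(.535,-.27,.235,.2355)])
for n in("top","side"):
    c=arm.read_camera(n);cv2.imwrite(f"pics/{n}4.png",cv2.resize(c["color"][:,:,::-1],None,fx=1.5,fy=1.5));pickle.dump(c,open(f"{n}4.pkl","wb"))
E
```

```text
now [0.543  0.1689 0.2366] yaw 0.2358 tiltz [ 0.004  0.001 -1.   ] F [-0.26  1.13 -2.29] gap 0.0272 t 11.13
[-0.0249  0.2192  0.0016] rotz 0.0003
[-0.1103  0.4249  0.0016] rotz 0.0003
```

View pics/side4.png

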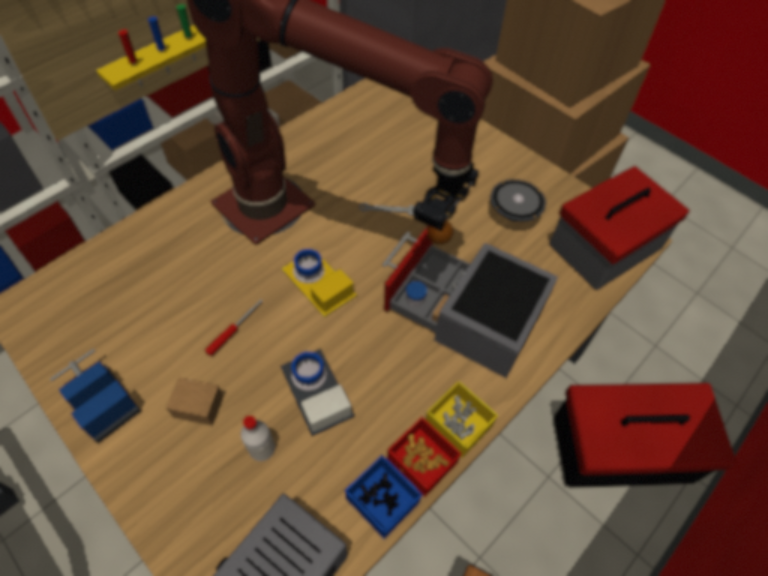

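Lift confirmed: gap 27 mm and about 2.3 N of weight. Next, a refined ring centre by fitting the projected ring silhouette.

```bash
python3 - <<'E'
from g import *
from h import *
a=np.linspace(0,2*np.pi,72)
def bl(c,x0,x1,y0,y1):
    f=8;im=cv2.resize(c["color"][y0:y1,x0:x1],None,fx=f,fy=f,interpolation=cv2.INTER_CUBIC)
    h=cv2.cvtColor(im,cv2.COLOR_RGB2HSV);m=((h[...,0]>100)&(h[...,0]<130)&(h[...,1]>110)).astype(np.uint8)
    n,l,st,ce=cv2.connectedComponentsWithStats(m);i=1+np.argmax(st[1:,4])
    p=(np.argwhere(l==i)[:,::-1]+.5)/f-.5+[x0,y0]; return p
def ext(p,dirs): return (p@dirs.T).max(0)
dirs=np.c_[np.cos(a[::3]),np.sin(a[::3])]
def mod(c,p,zb):
    P=np.vstack([np.c_[p[0]+.038*np.cos(a),p[1]+.038*np.sin(a),0*a+z] for z in(.06,zb)]);return ext(proj(c,P),dirs)
for k in("0","4"):
  cs=[pickle.load(open(f"{n}{k}.pkl","rb")) for n in("top","side")]
  E=[ext(bl(cs[0],325,370,170,215),dirs),ext(bl(cs[1],190,230,225,265),dirs)]
  for use in([0,1],[0],[1]):
    r=least_squares(lambda p:np.hstack([mod(cs[i],p,.034)-E[i] for i in use])-p[2],[.536,-.27,0],loss="soft_l1",f_scale=.5)
    print(k,use,r.x.round(4),np.abs(r.fun).mean().round(2))
rel([(.575,.0,.235,.2355),(.5365,-.2705,.235,.2355)])
E
```

```text
0 [0, 1] [ 0.5357 -0.2711  0.3735] 0.49
0 [0] [ 0.536  -0.272   0.2355] 0.12
0 [1] [ 0.5351 -0.2682  0.6059] 0.47
4 [0, 1] [ 0.5357 -0.271   0.3995] 0.49
4 [0] [ 0.536  -0.272   0.2603] 0.12
4 [1] [ 0.535  -0.2683  0.6274] 0.47
now [0.5418 0.1682 0.2333] yaw 0.2357 tiltz [-0.001 -0.    -1.   ] F [-0.63 -0.37 -2.82] gap 0.027 t 11.23
[-0.007   0.1713 -0.0017] rotz 0.0002
[-0.1076  0.4253 -0.0017] rotz 0.0002
```

Request:
step_arm([
  [[-0.005,0.02,0.001],[0,0,0]],
  [[-0.01,0.05,0.001],[0,0,0]],
  [[-0.015,0.085,0.001],[0,0,0]],
  [[-0.02,0.12,0.001],[0,0,0]],
  [[-0.025,0.155,0.001],[0,0,0]],
  [[-0.03,0.19,0.001],[0,0,0]],
  [[-0.035,0.225,0.001],[0,0,0]],
  [[-0.045,0.26,0.001],[0,0,0]],
  [[-0.055,0.29,0.001],[0,0,0]],
  [[-0.065,0.32,0.001],[0,0,0]],
])

```text
time_s: 12.07
position: [0.5523, -0.1597, 0.2308]
tcp_rot: [-0.001, 0.993, 0.117, -0.002]
contact_force: [0.4, 0.8, -1.7]
finger_gap: 0.0276
```

Request:
step_arm([
  [[-0.015,0.03,0],[0,0,0]],
  [[-0.03,0.06,0],[0,0,0]],
  [[-0.04,0.085,0],[0,0,0]],
  [[-0.045,0.105,0],[0,0,0]],
  [[-0.045,0.105,0],[0,0,0]],
  [[-0.045,0.105,0],[0,0,0]],
  [[-0.045,0.105,0],[0,0,0]],
])

```text
time_s: 12.65
position: [0.5341, -0.2694, 0.2314]
tcp_rot: [-0.001, 0.993, 0.118, -0.001]
contact_force: [-0.4, 1.1, -1.9]
finger_gap: 0.0273
```

```bash
python3 - <<'E'
from g import *
rel([(.5365,-.2705,.16,.2355)]);print(arm.observe()["qpos"])
E
```

```text
now [ 0.5341 -0.2694  0.2314] yaw 0.2365 tiltz [-0.002  0.002 -1.   ] F [-0.4   1.13 -1.88] gap 0.0273 t 12.65
[0.0021 0.0017 0.0714] rotz 0.001
[ 0.65361243  0.24520358 -0.31156141  1.56778682  0.07544723  1.34311939
 -1.00069893]
```

Request:
step_arm([
  [[0.002,0.001,0.02],[0,0,0]],
  [[0.002,0.001,0.045],[0,0,0]],
  [[0.002,0.001,0.07],[0,0,0]],
  [[0.002,0.001,0.085],[0,0,0]],
  [[0.002,0.001,0.091],[0,0,0]],
  [[0.002,0.001,0.091],[0,0,0]],
  [[0.002,0.001,0.091],[0,0,0]],
])

```text
time_s: 13.23
position: [0.5371, -0.2702, 0.1425]
tcp_rot: [-0.0, 0.993, 0.118, 0.0]
contact_force: [0.3, -1.0, -0.9]
finger_gap: 0.0269
```

```bash
python3 - <<'E'
from g import *
from h import *
rel([(.5358,-.271,.14,.2355)])
for n,b in(("top",(150,230,300,400)),("side",(195,275,155,255))):
    c=arm.read_camera(n); pickle.dump(c,open(f"{n}5.pkl","wb")); crop(c,*b,6,f"pics/{n}5.png")
E
```

```text
now [ 0.5371 -0.2702  0.1425] yaw 0.237 tiltz [ 0.  0. -1.] F [ 0.32 -1.   -0.91] gap 0.0269 t 13.23
[-0.0014  0.0004  0.0025] rotz 0.0015
```

View pics/side5.png

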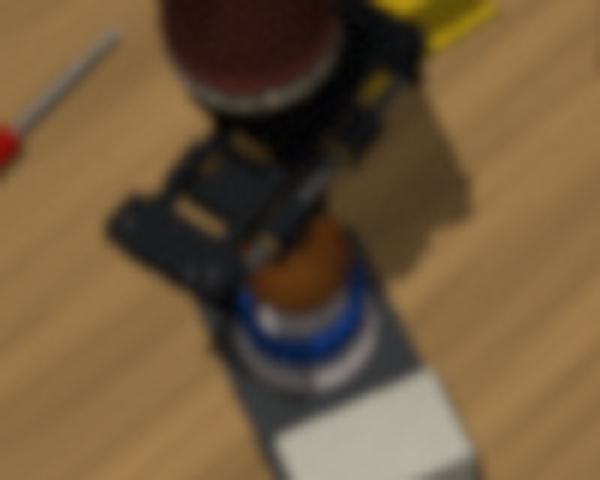

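View pics/top5.png

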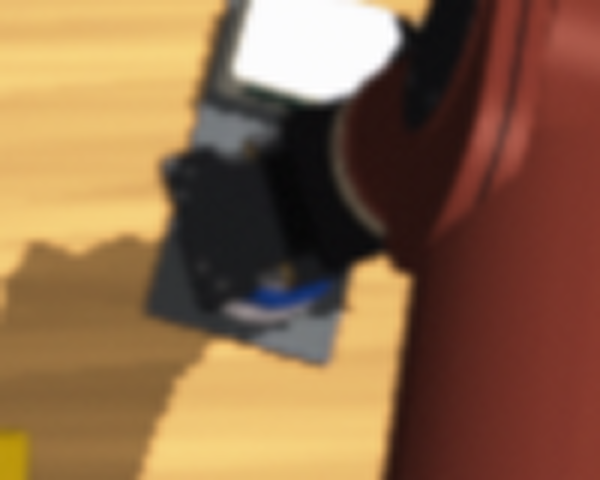

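In the side view the belly (x≈300) hangs centred over the ring (x≈302). Lowering onto it.

Request:
step_arm([
  [[-0.001,0,0.008],[0,0,0]],
  [[-0.001,0,0.015],[0,0,0]],
  [[-0.001,0,0.02],[0,0,0]],
  [[-0.001,0,0.024],[0,0,0]],
  [[-0.001,0,0.026],[0,0,0]],
  [[-0.001,0,0.026],[0,0,0]],
])

```text
time_s: 13.83
position: [0.5353, -0.271, 0.1153]
tcp_rot: [-0.0, 0.993, 0.118, -0.0]
contact_force: [-0.5, -0.7, -1.8]
finger_gap: 0.0273
```

Request:
step_arm([
  [[0,0,0.002],[0,0,0]],
  [[0,0,0.004],[0,0,0]],
  [[0,0,0.004],[0,0,0]],
  [[0,0,0.004],[0,0,0]],
])

```text
time_s: 14.17
position: [0.5357, -0.2711, 0.1122]
tcp_rot: [-0.0, 0.993, 0.118, 0.0]
contact_force: [-2.1, 2.0, 1.7]
finger_gap: 0.0275
```

Request:
step_arm([
  [[0,0,0.003],[0,0,0]],
  [[0,0,0.006],[0,0,0]],
  [[0,0,0.009],[0,0,0]],
  [[0,0,0.012],[0,0,0]],
  [[0,0,0.014],[0,0,0]],
  [[0,0,0.014],[0,0,0]],
  [[0,0,0.014],[0,0,0]],
])

```text
time_s: 14.75
position: [0.5356, -0.2711, 0.0979]
tcp_rot: [-0.0, 0.993, 0.118, -0.0]
contact_force: [-3.7, 2.5, 6.0]
finger_gap: 0.0276
```

Request:
step_arm([
  [[0,0,0.001],[0,0,0]],
  [[0,0,0.003],[0,0,0]],
  [[0,0,0.003],[0,0,0]],
  [[0,0,0.003],[0,0,0]],
  [[0,0,0.003],[0,0,0]],
])

```text
time_s: 15.17
position: [0.5356, -0.2711, 0.0951]
tcp_rot: [-0.0, 0.993, 0.118, 0.0]
contact_force: [-4.1, 4.1, 8.3]
finger_gap: 0.027
```

```bash
python3 - <<'E'
from g import *
from h import *
rel([])
for n,b in(("top",(110,240,170,400)),("side",(195,275,155,255))):
    c=arm.read_camera(n); pickle.dump(c,open(f"{n}6.pkl","wb")); crop(c,*b,6 if n=="side" else 3.4,f"pics/{n}6.png")
F=[]
for i in range(4): arm.read_camera("side");F.append(arm.observe()["contact_force"])
print(np.mean(F,0))
E
```

```text
now [ 0.5356 -0.2711  0.0951] yaw 0.2358 tiltz [-0.  0. -1.] F [-4.09  4.14  8.34] gap 0.027 t 15.17
[-4.05161608  2.64221932  7.05820708]
```

View pics/side6.png

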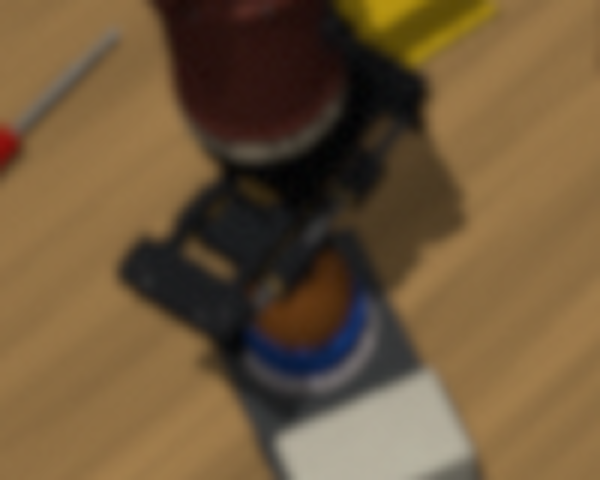

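View pics/top6.png

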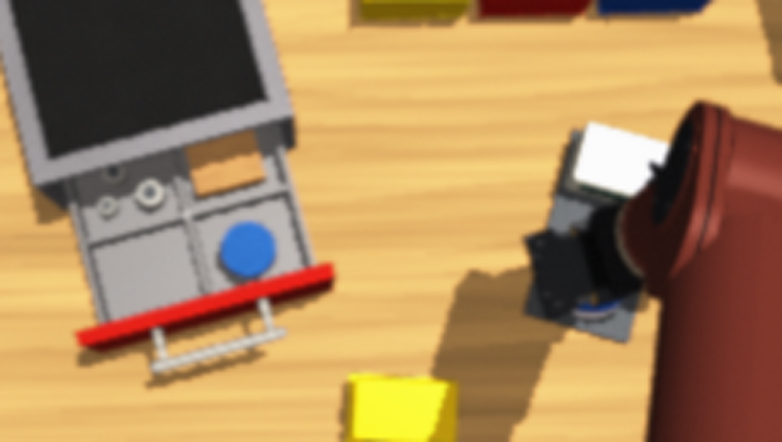

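Request:
step_arm([
  [[-0.0005,-0.0005,0],[0,0,0]],
  [[-0.001,-0.001,0],[0,0,0]],
  [[-0.001,-0.001,0],[0,0,0]],
  [[-0.001,-0.001,0],[0,0,0]],
])

```text
time_s: 15.8
position: [0.535, -0.2708, 0.0954]
tcp_rot: [0.0, 0.993, 0.118, 0.001]
contact_force: [-3.1, 1.7, 6.8]
finger_gap: 0.0275
```

```bash
python3 - <<'E'
from g import *
F=[]
for i in range(6): arm.read_camera("side");F.append(arm.observe()["contact_force"])
rel([]);print(np.mean(F,0))
E
```

```text
now [ 0.535  -0.2708  0.0954] yaw 0.2357 tiltz [ 0.001 -0.001 -1.   ] F [-1.71  1.74  6.22] gap 0.0277 t 16.1
[-1.77782039  1.53792788  7.06372864]
```

Request:
step_arm([
  [[-0.0007,-0.0007,0],[0,0,0]],
  [[-0.0007,-0.0007,0],[0,0,0]],
  [[-0.0007,-0.0007,0],[0,0,0]],
  [[-0.0007,-0.0007,0],[0,0,0]],
])

```text
time_s: 16.43
position: [0.5347, -0.2707, 0.0958]
tcp_rot: [0.001, 0.993, 0.117, 0.001]
contact_force: [-0.1, 0.6, 7.0]
finger_gap: 0.0275
```

```bash
python3 - <<'E'
from g import *
from h import *
F=[]
for i in range(6): c=arm.read_camera("side");F.append(arm.observe()["contact_force"])
rel([]);print(np.mean(F,0))
a=np.linspace(0,6.28,200)
def low(c):
    f=8;im=cv2.resize(c["color"][225:270,190:225],None,fx=f,fy=f,interpolation=cv2.INTER_CUBIC)
    h=cv2.cvtColor(im,cv2.COLOR_RGB2HSV);m=(h[...,0]>100)&(h[...,0]<130)&(h[...,1]>110)
    p=(np.argwhere(m)[:,::-1]+.5)/f-.5+[190,225]; q=p[abs(p[:,0]-205.3)<3]; return q[:,1].max()
l0=low(pickle.load(open("side4.pkl","rb")));l5=low(pickle.load(open("side5.pkl","rb")));l6=low(c)
m=lambda d:proj(c,np.c_[.5357+.038*np.cos(a),-.271+.038*np.sin(a),0*a+.034-d])[:,1].max()
print("observed",l0,l5,l6,"model",[(d,round(m(d)-m(0),2)) for d in(.01,.014,.016,.018,.02)])
d=pickle.load(open("top6.pkl","rb"));t0=pickle.load(open("top2.pkl","rb"))
for n in("top",):
    c=arm.read_camera(n);cv2.imwrite("pics/top7.png",cv2.resize(c["color"][:,:,::-1],None,fx=1.5,fy=1.5))
E
```

```text
now [ 0.5346 -0.2707  0.0957] yaw 0.2356 tiltz [ 0.002 -0.001 -1.   ] F [-0.64  0.46  6.58] gap 0.0274 t 16.73
[-0.55327551  0.51604008  6.45730346]
observed 255.0625 255.1875 256.9375 model [(0.01, np.float64(1.19)), (0.014, np.float64(1.66)), (0.016, np.float64(1.89)), (0.018, np.float64(2.13)), (0.02, np.float64(2.36))]
```

View pics/top7.png

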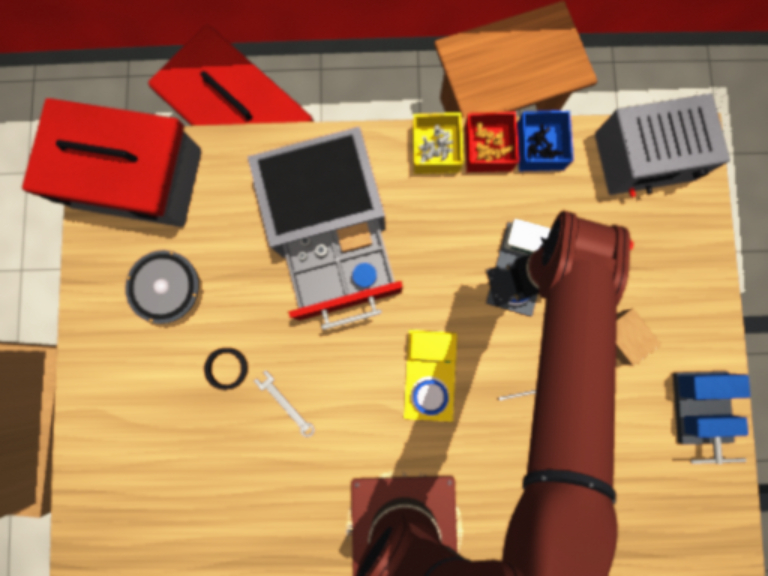

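Lateral force is now about 0.8 N, so the flask is centred. The ring reads about 16 mm down, so I'll press 2.5 mm more for margin.

Request:
step_arm([
  [[0,0,0.001],[0,0,0]],
  [[0,0,0.002],[0,0,0]],
  [[0,0,0.0025],[0,0,0]],
  [[0,0,0.0025],[0,0,0]],
  [[0,0,0.0025],[0,0,0]],
  [[0,0,0.0025],[0,0,0]],
])

```text
time_s: 17.28
position: [0.5347, -0.2707, 0.0935]
tcp_rot: [0.001, 0.993, 0.117, 0.001]
contact_force: [-0.8, -0.3, 9.1]
finger_gap: 0.0273
```

```bash
python3 - <<'E'
from g import *
from h import *
F=[]
for i in range(6): c=arm.read_camera("side");F.append(arm.observe()["contact_force"])
rel([]);print(np.mean(F,0),arm.observe()["joint_vel"].round(4))
f=8;im=cv2.resize(c["color"][225:270,190:225],None,fx=f,fy=f,interpolation=cv2.INTER_CUBIC)
h=cv2.cvtColor(im,cv2.COLOR_RGB2HSV);m=(h[...,0]>100)&(h[...,0]<130)&(h[...,1]>110)
p=(np.argwhere(m)[:,::-1]+.5)/f-.5+[190,225]; q=p[abs(p[:,0]-205.3)<3]; print(q[:,1].max()-255.06)
crop(c,195,275,155,255,6,"pics/side8.png")
E
```

```text
now [ 0.5347 -0.2707  0.0935] yaw 0.2355 tiltz [ 0.003 -0.001 -1.   ] F [-0.68  0.2   9.06] gap 0.0273 t 17.58
[-0.8642812   0.91161762  8.37109379] [-0.0018 -0.0003 -0.0008 -0.0005 -0.0017 -0.0002  0.    ]
2.0024999999999977
```

View pics/side8.png

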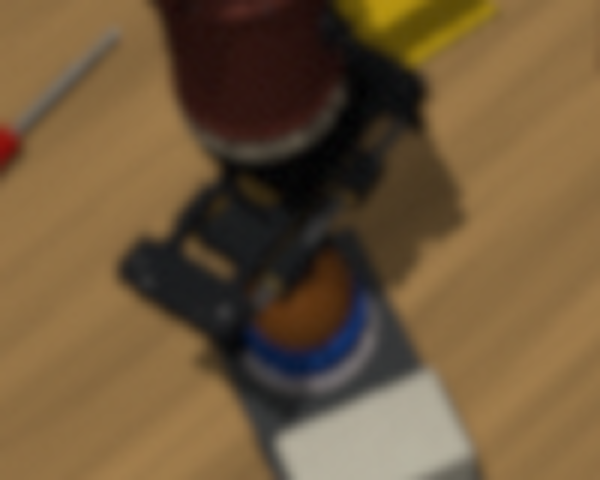

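The flask is seated in the blue ring (crop 305,335), held, still and at or near the bottom: 8.4 N net up force plus about 2 N of weight. Handing in.

```bash
python3 - <<'E'
from workcell import arm
print(arm.hand_in())
E
```

```text
the job is handed in; nothing more can be done
None
```

I pulled the drawer out about 139 mm to its stop, lifted the amber flask out by its neck and set it in the blue ring of the dark-based reader. I handed the job in at about 17.6 s with the flask still gripped and pressed down; the hand-in gives no verdict.

**Ring depth:** The two last checks differ a little. The side picture put the ring about 17 mm down. The tool height and the force (8.4 N net upward, plus about 2 N flask weight) put it at or close to the bottom, 19–20 mm. Both are above the 14 mm needed.

**Flask:** It looked upright and seated in the last side picture. I had nudged it towards the ring's axis, which cut the sideways force from about 5 N to about 1 N. The arm was practically still.

**Surroundings:** In the last top picture the drawer was still out with the tin in it. The tape, spanner, speaker and yellow reader looked unmoved. The arm partly hid the screwdriver, carton and cleaner; the parts that showed looked in place.

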